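# Slide the specimen plate out of its tray and lay it on the light viewer

### The job

The thin amber specimen plate lies sunk between the rims of the red tray, where it cannot be gripped. Press on it lightly (it is brittle) and slide it out through the tray's open end until about a third of its length overhangs, then pick it up by its two long edges without letting it fall on the table, lay it gently flat and centred on the raised white glass of the light viewer with its long side along the glass, and let go. Leave the jar, the bowl and the tweezers where they are.

Things in the scene. Friction and masses are not known exactly. Their poses are not given: they have to be found in the camera images.
- plate: amber resin plate, 100 mm (its x) by 60 mm (its y) by 4 mm thick, about 60 g. Origin at the centre of its underside, z up. It starts flat on the tray's bed, its x along the tray's. Brittle: it cracks if pressed down with more than about 20 N. Too light a press does not move it: if the fingertip slides over it, press a little harder (usually 10 to 17 N)
- tray: red plastic tray fixed to the table, 180 mm (x) by 116 mm (y); origin at the centre of its underside. White flat bed 40 mm above the origin, softly sprung: under a light press it sinks 0.5 to 6 mm (differs each time, found only by feel), then meets a stiff stop. Rims 8 mm above the bed: 26 mm wide along both y sides, 46 mm at +x; channel 64 mm wide; the -x end (to the robot) is open
- tray_edge (a point): middle of the bed's edge at the tray's open end, at the height of the unpressed bed; axes as the tray's (-x points outwards, where the tray drops straight to the table). In the +y rim, 45 mm inwards, a small black sprung pad pushes the plate sideways against the other rim with about 2 N: the plate slides with some drag and lies about 2 mm to the -y side of the channel's middle
- viewer: light viewer, fixed to the table: grey base 170 mm (x) by 130 mm (y) by 18 mm high, with a raised block 94 mm by 44 mm on its middle, topped by white glass at 41 mm above the table. Origin at the centre of its underside, on the table
- glass (a point): centre of the top of the viewer's white glass, 90 mm (x) by 40 mm (y), 41 mm above the table and 23 mm above the grey base; narrower than the plate, so the plate's long edges stick out about 10 mm on each side. The plate's x must end along the glass's x, either way round
- jar: closed jar, 60 mm across, 85 mm high, loose; origin at the centre of its underside. Leave it alone
- bowl: steel bowl, 90 mm across, 35 mm high, loose; origin at the centre of its underside. Leave it alone
- tweezers: steel tweezers, about 140 mm long (x), 25 mm wide, 6 mm thick, loose; origin near the middle, on the table. Leave them alone
Not all that is in view belongs to the job. Of the things that look like the plate, the larger one is meant. Of the things that look like the viewer, the larger one is meant.

How it is judged:
On the way, in this order (a step that is already met when the one before it is completed fails the run):
1. the plate has been slid out through the open end until between a quarter and a half of it overhangs, still lying flat on the bed (x of plate in the frame of tray_edge between 0 and 0.025 m and z of plate in the frame of tray_edge below 0.003 m and angle between plate's own z axis and vertical below 0.06 rad), for 0.2 s.
2. the plate is held in the fingers, clear of the tray and the viewer (height (world z) of plate above 0.06 m and contact force between the fingers and plate above 1 N and contact force between each of tray, viewer and plate below 0.1 N), for 0.2 s.
At the end, for the whole second after the job is handed in: the plate lies flat and still on the viewer's glass, its centre within 12 mm along and 10 mm across of the glass's centre, its long side within 0.15 rad of the glass's; jar, bowl and tweezers within 20 mm of where they stood; nothing touched by the robot (x of plate in the frame of glass between -0.012 and 0.012 m and y of plate in the frame of glass between -0.01 and 0.01 m and z of plate in the frame of glass between -0.003 and 0.003 m and angle between the x axis of plate and the x axis of glass, either way round below 0.15 rad and angle between plate's own z axis and vertical below 0.05 rad and linear speed of plate below 0.01 m/s and distance of each of jar, bowl, tweezers from where it was at the start of the episode below 0.02 m).
It fails at once if the plate is pressed on the tray too hard and cracks (over 30 N in all; the sprung side pad alone makes about 4 N of it) (contact force between plate and tray above 30 N).
It fails at once if the plate is set down on the viewer with more than 20 N (contact force between plate and viewer above 20 N).
It fails at once if the plate falls on the table (height (world z) of plate below 0.02 m).
It fails at once if the jar, the bowl or the tweezers are pushed 20 mm or more (distance of any of jar, bowl, tweezers from where it was at the start of the episode above 0.02 m).
It also fails if it takes over 67 s, if anything falls off the work surface, if the arm or the gripper's body presses on something with over 40 N, if the wrist force passes 120 N, or if a joint passes its speed limit or range.

### The arm

A 6-joint arm with a two-finger parallel gripper is mounted at the origin on the work surface. World frame = base frame: x ahead of the robot, y to its left, z up, the work surface at z = 0. Lengths are in m, angles in rad, forces in N, time in s.
With the tool pointing down it reaches from about 0.425 to 0.95 m from the base axis. Payload 14.7 kg.
Tool frame: the origin (TCP) lies on the centre line of the jaws, within the pads' length; the fingertips stand 25 mm ahead of it and the grasp point (between the pads) lies 6 mm ahead of it; z points along the fingers, y is the line along which they close (so a half turn about z gives the same grasp; the last joint's range is limited). The gripper opens to 85 mm and grips with 20 to 120 N. Pads are 22 mm wide; open, the fingers measure 114 mm over their backs; the gripper's body (76 mm by 85 mm) begins 54 mm behind the grasp point. The pads swing forward as they close: fully open they stand 13 mm farther back than shut.
Start: joints at [-1.34, 0.48, 1.596, -0, 1.065, -0.047], TCP at [0.178, -0.625, 0.256] pointing down, gripper open.
Joint ranges: [-2.75, 2.75], [-0.82, 2.05], [0.23, 2.67], [-1.56, 4.7], [0.09, 2.69], [-2.92, 2.92]. Speed limits (rad/s): [1.89, 1.89, 2.39, 3.01, 3.01, 3.01].

### API

Orientations are given as a unit quaternion [x, y, z, w].
In Python, from plant import robot, optics, ticket gives the robot as it stands.
- The arm moves only by the tool jog_arm, never from a script. Its argument "moves" is a list of rows, each a list of 7 numbers: the turn, a rotation vector about the tool's x, y, z in rad, then the shift along the tool's x, y, z in m, then the closure, from -1 (fully open) to 1 (shut), so that 0 is half open. A call has exactly 10 rows; each row shifts and turns the commanded pose from where the row before left it, along the tool's axes as they then stand; what a row does not reach is not made up. A row lasts 1/8 s, in which the tool goes at most 62.5 mm and 10.7 degrees, less where a joint would pass 70% of its speed; a pose out of reach is approached as far as the arm can. A call with a gripper value outside its range is refused whole. The fingers move at their own pace and stop on an object; "grip_force" is the grip in N (left out, the last holds). Time passes only in rows, so rows that do not move let the fingers close, or fill a call up. It gives the time, the measured TCP pose, the force, the opening and the grip force at its end, in the units of the state.
- robot.state(): the state, without advancing time (a new reading comes with each control period).
- optics.capture(name): name is "side" or "top"; returns the picture (400x640x3 uint8, blue, green, red); there is no depth.
- optics.camera_params(name): a dict with "fx", "fy", "cx", "cy" (pixels), "distortion" ([k1, k2, p1, p2, k3] as OpenCV has them; the pictures are not rectified), "R" (3x3) and "t" (3): a world point X has camera coordinates R X + t. Camera axes: x right, y down, z forward; pixel columns grow to the right and rows downward; lengths in m; the calibration is good to about 2 mm. A picture is of the moment at which its call begins. camera_params takes no time and is no camera call.
- ticket.hand_in(): hands the job in; it is judged then, once.
The state is a dict: "t": time; "joint_pos": joint angles; "dq": joint speeds; "joint_torque": joint torques, N m; "position": TCP position; "eef_rot": TCP orientation; "contact_force": force on the tool from outside, world axes, zero at the start; "ft_torque": the same for the moment, N m; "width": finger opening in m; "grip_force": force on a finger pad.
Only numpy, scipy, OpenCV 4.12 (cv2) and the standard library are available. Lean on these libraries where they do the work, as an engineer would, in place of code of your own. Each camera call takes 0.05 s, during which the arm holds its last target. There are 200 camera calls.

## Working session

There is one attempt and no reset: what is moved stays moved. The work goes in short steps, Python scripts to look and compute and a tool call to move; the robot and the scene stay as the last step left them, time stands still between calls to the robot, and variables do not carry over. Pictures are saved under pics/ and viewed, at most 10 in all, crops included, and the job is handed in when it is done.

Besides the shell and the picture viewer there is one more tool, called after "Emit:" by a JSON object that holds its "api" and its "payload", one argument or row to a line. jog_arm: Moves the arm, as the interface text tells. Its arguments: {"type":"object","properties":{"moves":{"type":"array","items":{"type":"array","items":{"type":"number"}}},"grip_force":{"type":"number"}},"required":["moves"]}

```bash
mkdir -p pics; ls; python3 - <<'E'
from plant import robot, optics
import cv2,numpy as np
for n in("top","side"):
    cv2.imwrite(f"pics/{n}0.png",optics.capture(n)); print(n,optics.camera_params(n))
print(robot.state())
E
```

```text
pics
top {'fx': 435.1088908153677, 'fy': 435.1088908153677, 'cx': 305.8174608827471, 'cy': 205.1004732318185, 'distortion': array([-0.00861336,  0.        ,  0.        ,  0.        ,  0.        ]), 'R': array([[ 0.01311444, -0.99968614, -0.02134552],
       [-0.9952583 , -0.01099279, -0.09664404],
       [ 0.09637906,  0.02251174, -0.9950901 ]]), 't': array([-0.00325331,  0.52419569,  1.13047963])}
side {'fx': 407.70660643382524, 'fy': 407.70660643382524, 'cx': 324.0311779722312, 'cy': 204.11761061786942, 'distortion': array([0.01753447, 0.        , 0.        , 0.        , 0.        ]), 'R': array([[-0.94722064, -0.32025663, -0.01444815],
       [-0.22142073,  0.68615584, -0.69293796],
       [ 0.23183166, -0.65316602, -0.72085243]]), 't': array([0.46047009, 0.1813548 , 0.94362038])}
{'t': 0.1, 'joint_pos': array([-1.33961144e+00,  4.80757211e-01,  1.59679438e+00,  3.24905655e-05,
        1.06509508e+00, -4.66178488e-02]), 'dq': array([-0.00056396, -0.00141709, -0.00168326, -0.00049509, -0.00026703,
        0.00015158]), 'joint_torque': array([-6.18249178e-04, -9.52254009e+01, -4.31044042e+01, -5.15558395e-05,
        5.21207083e-03, -3.07047981e-05]), 'position': array([ 0.17820099, -0.62475252,  0.25575043]), 'eef_rot': array([ 9.90369658e-01,  1.38447330e-01, -3.44181142e-05, -5.26078029e-04]), 'contact_force': array([ 0.56233551, -0.32688247,  0.24004692]), 'ft_torque': array([-0.01114042,  0.01573089,  0.0039654 ]), 'grip_force': 0.0, 'width': 0.08551289356896931}
```

View pics/top0.png

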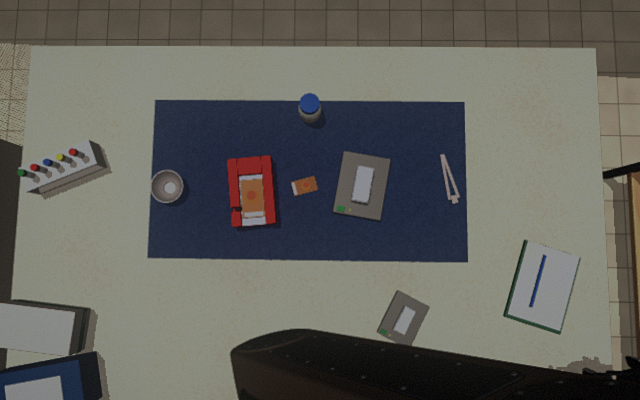

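View pics/side0.png

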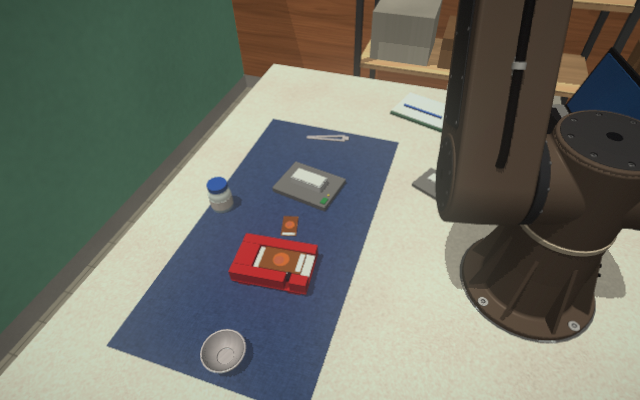

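Plate candidates in the top view are the amber plate in the red tray (253,196; side 281,260) and a small amber chip (304,186). I take the plate in the tray because it is larger. Viewer candidates are the large one (362,186; side 310,184) and a small one (404,319). I take the large one. The jar is at (310,108), the bowl at (167,187) and the tweezers at (449,178).

```bash
python3 - <<'E'
import cv2,numpy as np
a=cv2.imread("pics/top0.png")[140:240,220:400]; b=cv2.imread("pics/side0.png")[155:300,222:352]
a=cv2.resize(a,None,fx=4.4,fy=4.4,interpolation=cv2.INTER_CUBIC); b=cv2.resize(b,None,fx=4.1,fy=4.1,interpolation=cv2.INTER_CUBIC)
cv2.imwrite("pics/tc.png",np.clip(a*1.5,0,255)); cv2.imwrite("pics/sc.png",np.clip(b*1.3,0,255))
E
```

```text
[ WARN:0@0.027] global loadsave.cpp:1063 imwrite_ Unsupported depth image for selected encoder is fallbacked to CV_8U.
```

View pics/tc.png

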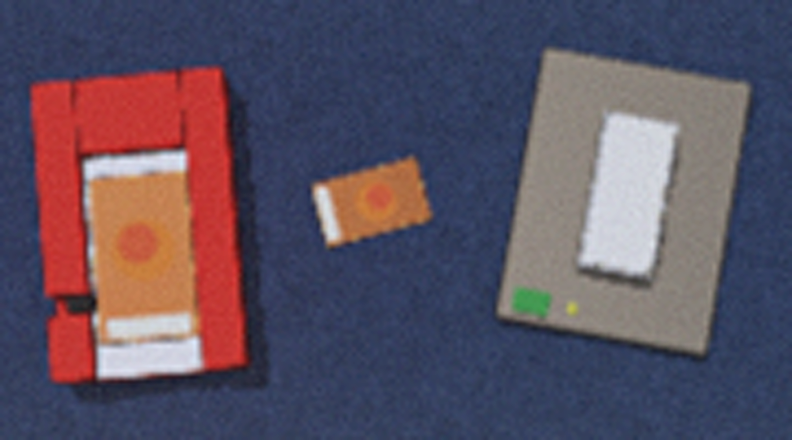

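View pics/sc.png

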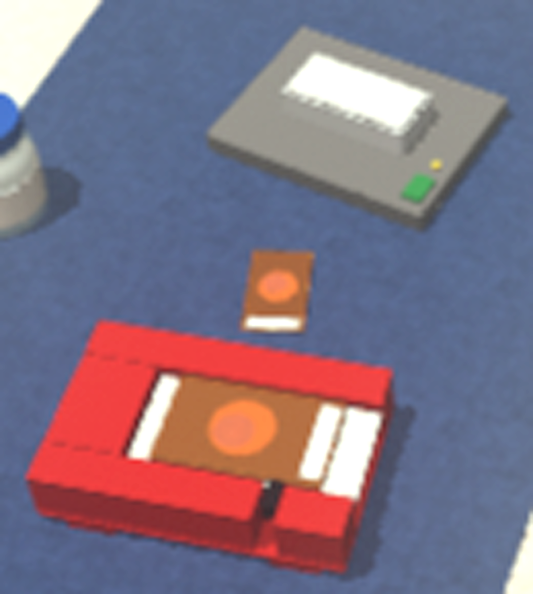

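The crops confirm the choice. The larger plate lies in the tray with its label end towards the open end, and the larger viewer is at the right. I read the corners of the tray, plate, base and glass in both crops and will triangulate them now.

```bash
cat > h.py <<'E'
import cv2,numpy as np
from scipy.optimize import least_squares
from plant import robot,optics
P={n:optics.camera_params(n) for n in("top","side")}
def K(p): return np.array([[p['fx'],0,p['cx']],[0,p['fy'],p['cy']],[0,0,1]])
def proj(n,X):
    p=P[n]; return cv2.projectPoints(np.array(X,float).reshape(-1,1,3),cv2.Rodrigues(p['R'])[0],p['t'],K(p),p['distortion'])[0][:,0]
def und(n,u): p=P[n]; return cv2.undistortPoints(np.array(u,float).reshape(-1,1,2),K(p),p['distortion'])[:,0]
def tri(t,s):
    M=[np.c_[P[n]['R'],P[n]['t']] for n in("top","side")]
    X=cv2.triangulatePoints(M[0],M[1],und("top",t).T,und("side",s).T); return (X[:3]/X[3]).T
def plane(n,u,z):
    R,t=P[n]['R'],P[n]['t']; c=-R.T@t; d=np.c_[und(n,u),np.ones(len(und(n,u)))]@R
    return c+d*((z-c[2])/d[:,2])[:,None]
def fit(pts,x0):
    # pts: [(local xyz, view, pixel)]; free x,y,z,yaw
    def f(q):
        c,s=np.cos(q[3]),np.sin(q[3]); R=np.array([[c,-s,0],[s,c,0],[0,0,1]]); r=[]
        for l,n,u in pts: r+=list(proj(n,R@np.array(l)+q[:3])[0]-u)
        return r
    o=least_squares(f,x0,loss="soft_l1"); return o.x,np.sqrt(np.mean(o.fun**2))
E
cat > m.py <<'E'
from h import *
T=lambda a:np.array(a)/4.4+[220-.4,140-.4]; S=lambda a:np.array(a)/4.1+[222-.4,155-.4]
C=lambda a,b,z:[[a,b,z],[a,-b,z],[-a,-b,z],[-a,b,z]]
D={"tray":(C(.09,.058,.048),[(30,85),(222,67),(246,367),(52,383)],[(28,485),(100,321),(392,371),(346,532)]),
"base":(C(.085,.065,.018),[(545,48),(750,85),(705,355),(500,318)],[(210,135),(305,28),(508,103),(425,215)]),
"glass":(C(.045,.02,.041),[(605,112),(680,125),(652,275),(578,265)],[(283,92),(320,53),(433,96),(405,135)])}
for k,(L,t,s) in D.items():
    t,s=T(t),S(s); X=tri(t,s)
    print(k,"tri",X.mean(0).round(4),"z",X[:,2].round(4),"sides",[np.linalg.norm(X[i]-X[(i+1)%4]).round(4) for i in range(4)])
    for nm,pp in(("both",[(l,"top",u) for l,u in zip(L,t)]+[(l,"side",u) for l,u in zip(L,s)]),):
        print("  fit",fit(pp,[*X.mean(0)[:2],0,0]))
    print("  plane top",plane("top",t,L[0][2]).mean(0).round(4),"side",plane("side",s,L[0][2]).mean(0).round(4))
print("plate spot",tri(T([(137,243)]),S([(243,428)])), plane("top",T([(88,178),(187,170),(198,338),(100,345)]),.044).round(4), plane("side",S([(243,428)]),.044))
print("others",plane("top",[(310,108),(167,187),(449,178)],.0).round(3))
E
python3 m.py
```

```text
tray tri [0.558  0.1467 0.0498] z [0.0454 0.0491 0.0499 0.055 ] sides [np.float64(0.1164), np.float64(0.1798), np.float64(0.1139), np.float64(0.1809)]
  fit (array([0.55784977, 0.14666126, 0.00116082, 0.10974554]), np.float64(0.5892915786330412))
  plane top [0.5586 0.1472 0.048 ] side [0.5579 0.1454 0.048 ]
base tri [ 0.5793 -0.1459  0.018 ] z [0.0185 0.0193 0.0151 0.019 ] sides [np.float64(0.1268), np.float64(0.1667), np.float64(0.1258), np.float64(0.1679)]
  fit (array([ 0.57973561, -0.14642392, -0.00123968, -0.16747138]), np.float64(0.6542561033145939))
  plane top [ 0.5802 -0.1456  0.018 ] side [ 0.5785 -0.1459  0.018 ]
glass tri [ 0.5797 -0.1458  0.0405] z [0.0403 0.0407 0.0395 0.0414] sides [np.float64(0.0459), np.float64(0.0914), np.float64(0.0444), np.float64(0.0946)]
  fit (array([ 5.79609597e-01, -1.45550712e-01, -1.38353781e-04, -1.66699035e-01]), np.float64(0.7949289853952253))
  plane top [ 0.5808 -0.1454  0.041 ] side [ 0.5782 -0.1455  0.041 ]
plate spot [[0.54413112 0.14576157 0.0505796 ]] [[0.5868 0.1782 0.044 ]
 [0.5922 0.1188 0.044 ]
 [0.4915 0.11   0.044 ]
 [0.4867 0.1682 0.044 ]] [[0.5434654  0.14093457 0.044     ]]
others [[ 0.798 -0.004  0.   ]
 [ 0.572  0.386  0.   ]
 [ 0.605 -0.384  0.   ]]
```

Emit:
{"api": "jog_arm", "payload": {
  "moves": [
    [0, 0, 0.171, 0, 0, 0, 1],
    [0, 0, 0, 0.0394, -0.0321, 0, 1],
    [0, 0, 0, 0.0394, -0.0321, 0, 1],
    [0, 0, 0, 0.0394, -0.0321, 0, 1],
    [0, 0, 0, 0.0394, -0.0321, 0, 1],
    [0, 0, 0, 0.0394, -0.0321, 0, 1],
    [0, 0, 0, 0.0394, -0.0321, 0, 1],
    [0, 0, 0, 0.0394, -0.0321, 0, 1],
    [0, 0, 0, 0.0394, -0.0321, 0, 1],
    [0, 0, 0, 0.0394, -0.0321, 0, 1]
  ],
  "grip_force": 40
}}

```text
t: 1.35
position: [0.501, -0.2986, 0.2561]
eef_rot: [0.999, 0.053, -0.0, -0.0]
contact_force: [0.4, 0.5, 0.5]
width: -0.0
grip_force: 0.0
```

```bash
cat > to.py <<'E'
import sys,numpy as np
from scipy.spatial.transform import Rotation as Ro
from plant import robot
# to.py x y z yaw : total tool-frame shift to a world TCP target (after first making the turn)
s=robot.state(); R=Ro.from_quat(s['eef_rot']); M=R.as_matrix()
yaw=np.arctan2(M[1,0],M[0,0]); print("t",round(s['t'],2),"pos",s['position'].round(4),"yaw",yaw.round(4),"tilt",np.arccos(-M[2,2]).round(4),"F",s['contact_force'].round(2),"w",s['width'].round(4),"g",s['grip_force'],"q",s['joint_pos'].round(2))
if len(sys.argv)>4:
    x=[float(a) for a in sys.argv[1:5]]; c,q=np.cos(x[3]),np.sin(x[3])
    D=np.array([[c,q,0],[q,-c,0],[0,0,-1]]).T   # columns: tool axes in world
    rv=(R.inv()*Ro.from_matrix(D)).as_rotvec(); print("turn",rv.round(4),"then shift",(D.T@(np.array(x[:3])-s['position'])).round(4))
E
python3 to.py 0.559 0.1457 0.10 0.107
```

```text
Traceback (most recent call last):
  File "to.py", line 6, in <module>
    yaw=np.arctan2(M[1,0],M[0,0]); print("t",round(s['t'],2),"pos",s['position'].round(4),"yaw",yaw.round(4),"tilt",np.arccos(-M[2,2]).round(4),"F",s['contact_force'].round(2),"w",s['width'].round(4),"g",s['grip_force'],"q",s['joint_pos'].round(2))
                                                                                                                                                                                    ^^^^^^^^^^^^^^^^
AttributeError: 'float' object has no attribute 'round'
```

Emit:
{"api": "jog_arm", "payload": {
  "moves": [
    [0, 0, 0, 0.0117, -0.0484, 0.012, 1],
    [0, 0, 0, 0.0117, -0.0484, 0.018, 1],
    [0, 0, 0, 0.0117, -0.0484, 0.018, 1],
    [0, 0, 0, 0.0117, -0.0484, 0.018, 1],
    [0, 0, 0, 0.0117, -0.0484, 0.018, 1],
    [0, 0, 0, 0.0117, -0.0484, 0.018, 1],
    [0, 0, 0, 0.0117, -0.0484, 0.018, 1],
    [0, 0, 0, 0.0117, -0.0484, 0.018, 1],
    [0, 0, 0, 0.0117, -0.0484, 0.018, 1],
    [0, 0, 0, 0, 0, 0, 1]
  ]
}}

```text
t: 2.6
position: [0.5577, 0.1472, 0.0987]
eef_rot: [0.998, 0.055, -0.001, 0.0]
contact_force: [-1.0, -1.6, -0.1]
width: -0.0002
grip_force: 0.0
```

```bash
sed -i "s/s\['width'\].round(4)/round(float(s['width']),4)/" to.py; python3 to.py 0.559 0.1457 0.074 0.107; python3 - <<'E'
from h import *
cv2.imwrite("pics/a.png",cv2.resize(np.hstack([optics.capture("top")[140:240,220:320],optics.capture("side")[215:315,222:352]]),None,fx=3.4,fy=3.4,interpolation=cv2.INTER_CUBIC))
E
```

```text
t 2.6 pos [0.5577 0.1472 0.0987] yaw 0.1103 tilt 0.0018 F [-1.01 -1.6  -0.08] w -0.0002 g 0.0 q [0.21 0.58 1.9  0.   0.66 1.67]
turn [-0.0001  0.0018  0.0033] then shift [0.0012 0.0016 0.0247]
```

View pics/a.png

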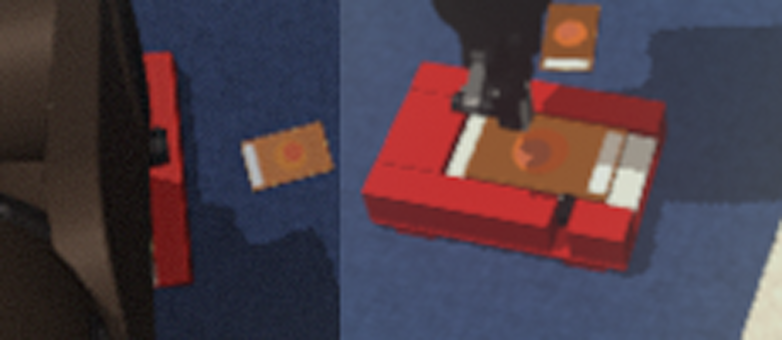

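The side view shows the shut fingertip above the plate, just inward of its orange spot. The arm hides the top view. I go down to just above the plate.

Emit:
{"api": "jog_arm", "payload": {
  "moves": [
    [0, 0, 0, 0, 0, 0.008, 1],
    [0, 0, 0, 0, 0, 0.008, 1],
    [0, 0, 0, 0, 0, 0.005, 1],
    [0, 0, 0, 0, 0, 0.002, 1],
    [0, 0, 0, 0, 0, 0.001, 1],
    [0, 0, 0, 0, 0, 0.001, 1],
    [0, 0, 0, 0, 0, 0.001, 1],
    [0, 0, 0, 0, 0, 0.001, 1],
    [0, 0, 0, 0, 0, 0, 1],
    [0, 0, 0, 0, 0, 0, 1]
  ]
}}

```text
t: 3.95
position: [0.5583, 0.1443, 0.0733]
eef_rot: [0.999, 0.053, 0.0, -0.0]
contact_force: [0.2, 0.1, -0.0]
width: -0.0002
grip_force: 0.0
```

Emit:
{"api": "jog_arm", "payload": {
  "moves": [
    [0, 0, 0, 0, 0, 0.001, 1],
    [0, 0, 0, 0, 0, 0.001, 1],
    [0, 0, 0, 0, 0, 0.0005, 1],
    [0, 0, 0, 0, 0, 0.0005, 1],
    [0, 0, 0, 0, 0, 0.0005, 1],
    [0, 0, 0, 0, 0, 0.0005, 1],
    [0, 0, 0, 0, 0, 0.0005, 1],
    [0, 0, 0, 0, 0, 0, 1],
    [0, 0, 0, 0, 0, 0, 1],
    [0, 0, 0, 0, 0, 0, 1]
  ]
}}

```text
t: 5.2
position: [0.5583, 0.1443, 0.0688]
eef_rot: [0.999, 0.053, 0.0, -0.0]
contact_force: [-1.3, 0.5, 1.0]
width: 0.0003
grip_force: 0.3
```

Emit:
{"api": "jog_arm", "payload": {
  "moves": [
    [0, 0, 0, 0, 0, 0.0004, 1],
    [0, 0, 0, 0, 0, 0.0003, 1],
    [0, 0, 0, 0, 0, 0.0003, 1],
    [0, 0, 0, 0, 0, 0, 1],
    [0, 0, 0, 0, 0, 0, 1],
    [0, 0, 0, 0, 0, 0, 1],
    [0, 0, 0, 0, 0, 0, 1],
    [0, 0, 0, 0, 0, 0, 1],
    [0, 0, 0, 0, 0, 0, 1],
    [0, 0, 0, 0, 0, 0, 1]
  ]
}}

```text
t: 6.45
position: [0.5584, 0.1444, 0.0678]
eef_rot: [0.999, 0.053, 0.0, -0.0]
contact_force: [0.6, -0.6, 0.3]
width: -0.0004
grip_force: 0.5
```

Emit:
{"api": "jog_arm", "payload": {
  "moves": [
    [0, 0, 0, 0, 0, 0.0004, 1],
    [0, 0, 0, 0, 0, 0.0003, 1],
    [0, 0, 0, 0, 0, 0.0003, 1],
    [0, 0, 0, 0, 0, 0, 1],
    [0, 0, 0, 0, 0, 0, 1],
    [0, 0, 0, 0, 0, 0, 1],
    [0, 0, 0, 0, 0, 0, 1],
    [0, 0, 0, 0, 0, 0, 1],
    [0, 0, 0, 0, 0, 0, 1],
    [0, 0, 0, 0, 0, 0, 1]
  ]
}}

```text
t: 7.7
position: [0.5583, 0.1443, 0.0668]
eef_rot: [0.999, 0.053, 0.0, -0.0]
contact_force: [0.3, -0.1, 1.5]
width: -0.0002
grip_force: 0.6
```

Emit:
{"api": "jog_arm", "payload": {
  "moves": [
    [0, 0, 0, 0, 0, 0.0004, 1],
    [0, 0, 0, 0, 0, 0.0003, 1],
    [0, 0, 0, 0, 0, 0.0003, 1],
    [0, 0, 0, 0, 0, 0, 1],
    [0, 0, 0, 0, 0, 0, 1],
    [0, 0, 0, 0, 0, 0, 1],
    [0, 0, 0, 0, 0, 0, 1],
    [0, 0, 0, 0, 0, 0, 1],
    [0, 0, 0, 0, 0, 0, 1],
    [0, 0, 0, 0, 0, 0, 1]
  ]
}}

```text
t: 8.95
position: [0.5583, 0.1443, 0.0658]
eef_rot: [0.999, 0.053, 0.0, -0.0]
contact_force: [-0.4, 0.4, -0.1]
width: -0.0002
grip_force: 0.8
```

Emit:
{"api": "jog_arm", "payload": {
  "moves": [
    [0, 0, 0, 0, 0, 0.0003, 1],
    [0, 0, 0, 0, 0, 0.0003, 1],
    [0, 0, 0, 0, 0, 0, 1],
    [0, 0, 0, 0, 0, 0, 1],
    [0, 0, 0, 0, 0, 0, 1],
    [0, 0, 0, 0, 0, 0, 1],
    [0, 0, 0, 0, 0, 0, 1],
    [0, 0, 0, 0, 0, 0, 1],
    [0, 0, 0, 0, 0, 0, 1],
    [0, 0, 0, 0, 0, 0, 1]
  ]
}}

```text
t: 10.2
position: [0.5584, 0.1443, 0.0652]
eef_rot: [0.999, 0.053, 0.0, -0.0]
contact_force: [0.0, 0.1, 2.7]
width: 0.0001
grip_force: 1.0
```

Emit:
{"api": "jog_arm", "payload": {
  "moves": [
    [0, 0, 0, 0, 0, 0.0003, 1],
    [0, 0, 0, 0, 0, 0.0003, 1],
    [0, 0, 0, 0, 0, 0, 1],
    [0, 0, 0, 0, 0, 0, 1],
    [0, 0, 0, 0, 0, 0, 1],
    [0, 0, 0, 0, 0, 0, 1],
    [0, 0, 0, 0, 0, 0, 1],
    [0, 0, 0, 0, 0, 0, 1],
    [0, 0, 0, 0, 0, 0, 1],
    [0, 0, 0, 0, 0, 0, 1]
  ]
}}

```text
t: 11.45
position: [0.5583, 0.1443, 0.0646]
eef_rot: [0.999, 0.053, -0.0, 0.0]
contact_force: [0.2, -0.0, 1.5]
width: 0.0004
grip_force: 1.0
```

Emit:
{"api": "jog_arm", "payload": {
  "moves": [
    [0, 0, 0, 0, 0, 0.0003, 1],
    [0, 0, 0, 0, 0, 0.0003, 1],
    [0, 0, 0, 0, 0, 0, 1],
    [0, 0, 0, 0, 0, 0, 1],
    [0, 0, 0, 0, 0, 0, 1],
    [0, 0, 0, 0, 0, 0, 1],
    [0, 0, 0, 0, 0, 0, 1],
    [0, 0, 0, 0, 0, 0, 1],
    [0, 0, 0, 0, 0, 0, 1],
    [0, 0, 0, 0, 0, 0, 1]
  ]
}}

```text
t: 12.7
position: [0.5583, 0.1443, 0.0641]
eef_rot: [0.999, 0.053, 0.0, -0.0]
contact_force: [0.1, -0.3, 6.1]
width: -0.0001
grip_force: 3.1
```

Emit:
{"api": "jog_arm", "payload": {
  "moves": [
    [0, 0, 0, 0, 0, 0.0003, 1],
    [0, 0, 0, 0, 0, 0, 1],
    [0, 0, 0, 0, 0, 0, 1],
    [0, 0, 0, 0, 0, 0, 1],
    [0, 0, 0, 0, 0, 0, 1],
    [0, 0, 0, 0, 0, 0, 1],
    [0, 0, 0, 0, 0, 0, 1],
    [0, 0, 0, 0, 0, 0, 1],
    [0, 0, 0, 0, 0, 0, 1],
    [0, 0, 0, 0, 0, 0, 1]
  ]
}}

```text
t: 13.95
position: [0.5584, 0.1443, 0.064]
eef_rot: [0.999, 0.053, 0.0, -0.0]
contact_force: [-1.9, -1.5, 9.5]
width: 0.0006
grip_force: 4.5
```

Emit:
{"api": "jog_arm", "payload": {
  "moves": [
    [0, 0, 0, 0, 0, 0.0003, 1],
    [0, 0, 0, 0, 0, 0, 1],
    [0, 0, 0, -0.001, 0, 0, 1],
    [0, 0, 0, -0.002, 0, 0, 1],
    [0, 0, 0, -0.002, 0, 0, 1],
    [0, 0, 0, -0.002, 0, 0, 1],
    [0, 0, 0, -0.002, 0, 0, 1],
    [0, 0, 0, -0.002, 0, 0, 1],
    [0, 0, 0, -0.001, 0, 0, 1],
    [0, 0, 0, 0, 0, 0, 1]
  ]
}}

```text
t: 15.2
position: [0.5475, 0.1432, 0.064]
eef_rot: [0.999, 0.053, 0.001, -0.0]
contact_force: [2.5, 0.6, 10.0]
width: 0.0003
grip_force: 4.7
```

```bash
python3 to.py; cat > pp.py <<'E'
from h import *
import sys
from scipy.spatial.transform import Rotation as Ro
# predicted pixel outlines of plate at edge-frame x, overlaid on the side view; plus label profile along the plate's axis
im=optics.capture("side"); c,s=np.cos(.108),np.sin(.108)
W=lambda x,y,z:[.558+c*(x-.09)-s*y,.1463+s*(x-.09)+c*y,z]
z=float(sys.argv[1]); ys=[float(a) for a in sys.argv[2].split(",")]
xs=np.arange(-.06,.134,.003)
hsv=cv2.cvtColor(im,cv2.COLOR_BGR2HSV)
for y in ys:
    u=proj("side",[W(x,y,z) for x in xs]).round().astype(int)
    print(y," ".join(f"{x*1000:.0f}:{hsv[v[1],v[0],0]}/{hsv[v[1],v[0],1]}/{hsv[v[1],v[0],2]}" for x,v in zip(xs,u)))
cv2.imwrite(sys.argv[3],cv2.resize(im[215:315,222:352],None,fx=4,fy=4,interpolation=cv2.INTER_CUBIC))
E
python3 pp.py .039 0.015 pics/b.png
```

```text
t 15.2 pos [0.5475 0.1432 0.064 ] yaw 0.1068 tilt 0.0024 F [ 2.53  0.6  10.01] w 0.0003 g 4.650364239059854 q [ 0.2   0.63  1.94 -0.    0.57  1.67]
0.015 -60:112/76/101 -57:110/84/112 -54:112/83/110 -51:112/73/94 -48:112/74/93 -45:113/63/85 -42:112/72/92 -39:113/70/87 -36:113/70/87 -33:113/70/87 -30:113/69/85 -27:113/68/82 -24:115/68/83 -21:113/71/83 -18:114/72/85 -15:114/71/86 -12:114/75/85 -9:113/73/84 -6:114/75/85 -3:170/106/96 0:18/18/187 3:40/10/228 6:38/12/227 9:38/13/228 12:15/66/165 15:45/9/226 18:51/8/229 21:49/9/229 24:21/29/208 27:12/152/156 30:12/163/152 33:12/163/153 36:12/163/153 39:12/163/153 42:12/163/153 45:12/163/153 48:12/163/153 51:12/165/153 54:12/167/151 57:11/169/154 60:11/169/158 63:11/169/154 66:10/178/162 69:10/174/157 72:11/168/152 75:12/165/153 78:12/164/152 81:12/165/153 84:12/165/153 87:12/165/153 90:12/163/153 93:12/165/153 96:12/165/153 99:12/164/154 102:12/163/153 105:12/165/153 108:12/163/158 111:16/56/195 114:34/16/224 117:39/11/227 120:41/12/228 123:38/12/228 126:39/11/227 129:36/19/214 132:16/31/158
```

View pics/b.png

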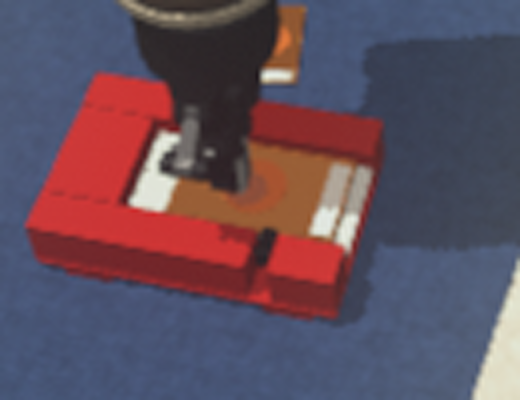

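The tip and plate moved together. The plate's ends are now at about +11 and +110 mm in the edge frame, so its centre is near 61 mm and has moved 10 mm.

Emit:
{"api": "jog_arm", "payload": {
  "moves": [
    [0, 0, 0, -0.001, 0, 0.0001, 1],
    [0, 0, 0, -0.002, 0, 0, 1],
    [0, 0, 0, -0.003, 0, 0, 1],
    [0, 0, 0, -0.003, 0, 0, 1],
    [0, 0, 0, -0.003, 0, 0, 1],
    [0, 0, 0, -0.003, 0, 0, 1],
    [0, 0, 0, -0.003, 0, 0, 1],
    [0, 0, 0, -0.003, 0, 0, 1],
    [0, 0, 0, -0.001, 0, 0, 1],
    [0, 0, 0, 0, 0, 0, 1]
  ]
}}

```text
t: 16.5
position: [0.5258, 0.141, 0.064]
eef_rot: [0.999, 0.053, 0.001, -0.0]
contact_force: [3.8, 0.7, 10.6]
width: 0.0
grip_force: 5.2
```

```bash
python3 to.py; python3 pp.py .039 0.015 pics/c.png
```

```text
t 16.5 pos [0.5258 0.141  0.064 ] yaw 0.1068 tilt 0.0027 F [ 3.76  0.72 10.63] w 0.0 g 5.185496545163915 q [0.21 0.61 1.99 0.   0.54 1.67]
0.015 -60:112/67/88 -57:112/65/86 -54:112/66/85 -51:112/68/86 -48:113/66/85 -45:111/65/83 -42:111/65/82 -39:113/72/85 -36:113/72/85 -33:113/68/86 -30:113/68/82 -27:114/66/81 -24:114/66/81 -21:115/68/82 -18:113/71/83 -15:114/76/84 -12:122/44/75 -9:19/32/198 -6:56/8/227 -3:53/9/227 0:35/14/219 3:15/52/185 6:12/148/153 9:12/160/150 12:12/160/150 15:12/160/150 18:12/160/150 21:12/161/150 24:12/161/150 27:12/163/149 30:12/161/149 33:12/160/150 36:12/163/147 39:10/173/158 42:10/174/157 45:10/171/154 48:11/169/154 51:12/163/150 54:12/161/150 57:12/163/149 60:12/163/149 63:12/163/150 66:12/163/150 69:12/161/150 72:12/161/150 75:12/163/150 78:12/163/150 81:12/163/150 84:12/161/150 87:12/162/156 90:30/24/211 93:39/16/225 96:39/15/225 99:39/16/225 102:38/14/224 105:38/14/224 108:37/15/225 111:38/14/224 114:39/15/225 117:37/15/225 120:39/15/225 123:39/15/225 126:38/14/224 129:34/18/209 132:16/31/155
```

Emit:
{"api": "jog_arm", "payload": {
  "moves": [
    [0, 0, 0, -0.001, 0, 0, 1],
    [0, 0, 0, -0.003, 0, 0, 1],
    [0, 0, 0, -0.003, 0, 0, 1],
    [0, 0, 0, -0.003, 0, 0, 1],
    [0, 0, 0, -0.004, 0, 0, 1],
    [0, 0, 0, -0.004, 0, 0, 1],
    [0, 0, 0, -0.003, 0, 0, 1],
    [0, 0, 0, -0.002, 0, 0, 1],
    [0, 0, 0, -0.001, 0, 0, 1],
    [0, 0, 0, 0, 0, 0, 1]
  ]
}}

```text
t: 17.8
position: [0.5021, 0.1385, 0.064]
eef_rot: [0.999, 0.053, 0.001, -0.0]
contact_force: [3.1, 1.3, 10.4]
width: 0.0002
grip_force: 5.0
```

```bash
python3 to.py; python3 pp.py .039 0.015 pics/d.png
```

```text
t 17.8 pos [0.5021 0.1385 0.064 ] yaw 0.1067 tilt 0.003 F [ 3.15  1.3  10.36] w 0.0002 g 5.037970832636347 q [0.21 0.59 2.05 0.   0.51 1.67]
0.015 -60:112/67/84 -57:111/65/83 -54:112/68/83 -51:113/68/82 -48:113/65/82 -45:113/66/81 -42:113/66/81 -39:113/65/82 -36:154/25/72 -33:17/57/151 -30:53/9/224 -27:45/11/223 -24:47/10/223 -21:14/65/170 -18:12/158/137 -15:12/158/137 -12:11/157/138 -9:12/158/137 -6:12/158/137 -3:11/164/140 0:12/160/145 3:12/161/146 6:12/161/146 9:12/159/146 12:12/162/146 15:10/171/155 18:10/171/155 21:11/168/150 24:11/163/147 27:10/168/149 30:12/163/144 33:12/161/147 36:12/162/146 39:12/161/147 42:12/162/146 45:12/162/146 48:12/161/147 51:12/164/146 54:12/161/146 57:12/162/146 60:12/161/146 63:12/161/149 66:35/20/217 69:36/17/221 72:36/17/221 75:36/17/221 78:36/16/221 81:36/17/221 84:36/17/221 87:36/16/221 90:38/17/222 93:36/17/221 96:36/17/221 99:38/17/222 102:36/16/221 105:36/16/221 108:36/16/221 111:36/16/221 114:38/17/222 117:36/16/221 120:36/16/221 123:36/16/221 126:37/15/221 129:34/18/204 132:17/30/151
```

The plate's ends are at about -35 and +64.5 mm, so its centre is at about 14.7 mm. Now I lift off and open.

Emit:
{"api": "jog_arm", "payload": {
  "moves": [
    [0, 0, 0, 0, 0, -0.003, 1],
    [0, 0, 0, 0, 0, -0.004, 1],
    [0, 0, 0, 0, 0, -0.008, 1],
    [0, 0, 0, -0.006, 0, -0.015, 1],
    [0, 0, 0, -0.012, 0, -0.015, 1],
    [0, 0, 0, -0.012, 0, -0.015, -1],
    [0, 0, 0, -0.012, 0, -0.005, -1],
    [0, 0, 0, -0.0095, 0, 0, -1],
    [0, 0, 0, 0, 0, 0, -1],
    [0, 0, 0, 0, 0, 0, -1]
  ],
  "grip_force": 25
}}

```text
t: 19.1
position: [0.4496, 0.1327, 0.128]
eef_rot: [0.999, 0.053, -0.0, 0.0]
contact_force: [-0.4, 0.0, 0.4]
width: 0.0853
grip_force: 0.0
```

```bash
python3 to.py; python3 pp.py .044 0.01 pics/e.png | cut -c1-900; python3 - <<'E'
from h import *
c,s=np.cos(.108),np.sin(.108)
W=lambda x,y,z:[.558+c*(x-.09)-s*y,.1463+s*(x-.09)+c*y,z]
for n in("side","top"):
    im=cv2.cvtColor(optics.capture(n),cv2.COLOR_BGR2HSV)
    for x in(-.012,-.018):
        ys=np.arange(-.045,.046,.003); u=proj(n,[W(x,y,.044) for y in ys]).round().astype(int)
        print(n,x," ".join(f"{y*1000:.0f}:{im[v[1],v[0],0]}/{im[v[1],v[0],1]}/{im[v[1],v[0],2]}" for y,v in zip(ys,u)))
E
```

```text
t 19.1 pos [0.4496 0.1327 0.128 ] yaw 0.1068 tilt 0.0002 F [-0.39  0.    0.42] w 0.0853 g 0.0 q [0.22 0.42 2.12 0.   0.59 1.69]
0.01 -60:112/62/78 -57:113/67/80 -54:112/90/111 -51:112/76/91 -48:114/63/77 -45:114/66/77 -42:114/63/77 -39:114/67/76 -36:9/106/106 -33:17/37/173 -30:44/13/210 -27:53/11/215 -24:56/9/215 -21:18/33/180 -18:13/135/140 -15:12/160/131 -12:12/160/131 -9:12/160/131 -6:11/162/134 -3:10/167/136 0:11/163/138 3:12/160/139 6:11/175/173 9:11/179/188 12:11/184/202 15:10/174/190 18:9/169/186 21:9/165/192 24:9/168/194 27:9/167/195 30:10/175/191 33:11/174/163 36:12/162/140 39:12/161/139 42:12/162/140 45:12/163/139 48:12/163/139 51:12/162/140 54:12/160/140 57:12/161/139 60:12/161/139 63:13/144/149 66:24/33/195 69:39/20/213 72:39/20/213 75:39/19/212 78:39/19/212 81:39/19/212 84:38/19/212 87:39/20/213 90:39/20/213 93:38/19/212 96:39/20/213 99:39/20/213 102:39/19/212 105:39/20/212 108:38/19/212 111:39/20/212 114:38/19/212 117:39/19/212 120:39/19/212 123:39/19/212 126:39/19/212 129:39/19/213 132:32/19/199
side -0.012 -45:112/82/90 -42:113/80/92 -39:114/74/83 -36:116/59/69 -33:0/
[... 870 characters left out ...]
30:0/23/22 -27:173/51/20 -24:0/64/24 -21:4/60/34 -18:0/57/27 -15:0/46/22 -12:9/111/23 -9:9/121/21 -6:175/64/24 -3:176/78/23 0:18/61/21 3:13/66/27 6:12/81/47 9:13/78/46 12:9/96/45 15:12/100/51 18:11/95/51 21:11/97/42 24:12/81/47 27:13/87/47 30:8/89/46 33:9/93/44 36:6/80/48 39:9/85/48 42:12/94/49 45:12/94/54
top -0.018 -45:170/48/32 -42:163/71/25 -39:150/11/23 -36:0/46/22 -33:174/75/17 -30:162/61/21 -27:10/59/26 -24:10/82/28 -21:3/73/35 -18:10/61/25 -15:176/85/24 -12:4/71/25 -9:170/64/24 -6:4/71/25 -3:176/107/19 0:10/92/25 3:4/85/21 6:3/85/27 9:12/94/46 12:12/92/50 15:11/87/47 18:14/89/43 21:10/90/51 24:9/104/49 27:12/81/47 30:11/96/45 33:13/91/45 36:11/90/48 39:10/87/44 42:9/90/48 45:9/105/46
```

View pics/e.png

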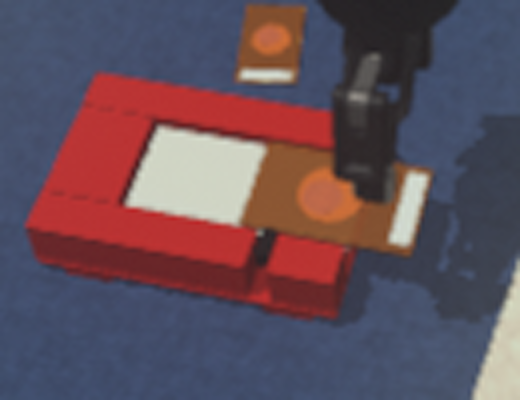

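The plate spans y from about -32.5 to +29 mm at the overhang. It lies flat and the open fingers are above it. I descend around it with a 1 mm bias to +y.

Emit:
{"api": "jog_arm", "payload": {
  "moves": [
    [0, 0, 0, 0, -0.001, 0.01, -1],
    [0, 0, 0, 0, 0, 0.012, -1],
    [0, 0, 0, 0, 0, 0.012, -1],
    [0, 0, 0, 0, 0, 0.012, -1],
    [0, 0, 0, 0, 0, 0.012, -1],
    [0, 0, 0, 0, 0, 0.01, -1],
    [0, 0, 0, 0, 0, 0.008, -1],
    [0, 0, 0, 0, 0, 0.006, -1],
    [0, 0, 0, 0, 0, 0.003, -1],
    [0, 0, 0, 0, 0, 0, -1]
  ]
}}

```text
t: 20.5
position: [0.4493, 0.1336, 0.0432]
eef_rot: [0.999, 0.053, -0.0, -0.0]
contact_force: [-0.4, -0.2, 0.0]
width: 0.0853
grip_force: 0.0
```

Close gradually.

Emit:
{"api": "jog_arm", "payload": {
  "moves": [
    [0, 0, 0, 0, 0, 0, -0.7],
    [0, 0, 0, 0, 0, 0, -0.6],
    [0, 0, 0, 0, 0, 0, -0.5],
    [0, 0, 0, 0, 0, 0, -0.45],
    [0, 0, 0, 0, 0, 0, -0.4],
    [0, 0, 0, 0, 0, 0, -0.35],
    [0, 0, 0, 0, 0, 0, -0.3],
    [0, 0, 0, 0, 0, 0, -0.2],
    [0, 0, 0, 0, 0, 0, -0.1],
    [0, 0, 0, 0, 0, 0, 0]
  ],
  "grip_force": 25
}}

```text
t: 21.75
position: [0.4493, 0.1336, 0.0433]
eef_rot: [0.999, 0.053, -0.0, 0.0]
contact_force: [0.6, -2.6, 0.9]
width: 0.0591
grip_force: 26.6
```

Emit:
{"api": "jog_arm", "payload": {
  "moves": [
    [0, 0, 0, 0, 0, 0, 0.3],
    [0, 0, 0, 0, 0, 0, 0.3],
    [0, 0, 0, 0, 0, -0.003, 0.3],
    [0, 0, 0, 0, 0, -0.005, 0.3],
    [0, 0, 0, 0, 0, -0.008, 0.3],
    [0, 0, 0, 0, 0, -0.012, 0.3],
    [0, 0, 0, 0, 0, -0.015, 0.3],
    [0, 0, 0, 0, 0, -0.015, 0.3],
    [0, 0, 0, 0, 0, -0.01, 0.3],
    [0, 0, 0, 0, 0, 0, 0.3]
  ],
  "grip_force": 45
}}

```text
t: 23.0
position: [0.4498, 0.1338, 0.1122]
eef_rot: [0.999, 0.053, 0.001, -0.0]
contact_force: [0.6, -0.2, -1.3]
width: 0.0588
grip_force: 48.4
```

```bash
python3 to.py; python3 - <<'E'
from h import *
cv2.imwrite("pics/f.png",cv2.resize(np.hstack([optics.capture("side")[180:310,222:362],optics.capture("top")[130:260,220:320]]),None,fx=3.3,fy=3.3,interpolation=cv2.INTER_CUBIC))
E
```

```text
t 23.0 pos [0.4498 0.1338 0.1122] yaw 0.1069 tilt 0.0017 F [ 0.57 -0.18 -1.26] w 0.0588 g 48.37483763694763 q [ 0.22  0.45  2.13 -0.    0.55  1.69]
```

View pics/f.png

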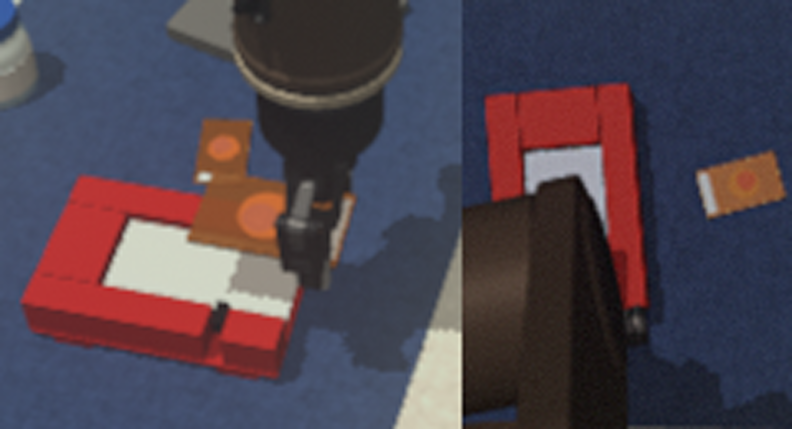

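The plate is held level and clear of the tray. I check for sag from its far edge, at side crop (188,242) and (212,177).

```bash
python3 - <<'E'
from h import *
px=np.array([[188,242],[212,177]])/3.3+[221.6,179.6]; print(px)
c,s=np.cos(.107),np.sin(.107); p=np.array([.4498,.1338])
for z in(.103,.108,.113,.118):
  for ox in(.081,.084,.087):
    X=[[p[0]+c*ox-s*y,p[1]+s*ox+c*y,z] for y in(.03,-.03)]; print(z,ox,(proj("side",X)-px).round(1).tolist())
E
python3 to.py 0.545 -0.14 0.13 -0.1670
```

```text
[[278.56969697 252.93333333]
 [285.84242424 233.23636364]]
0.103 0.081 [[1.1, 2.9], [1.6, 1.5]]
0.103 0.084 [[-0.2, 2.7], [0.3, 1.3]]
0.103 0.087 [[-1.5, 2.4], [-0.9, 1.1]]
0.108 0.081 [[0.9, 1.5], [1.4, 0.1]]
0.108 0.084 [[-0.4, 1.3], [0.2, -0.1]]
0.108 0.087 [[-1.7, 1.0], [-1.1, -0.3]]
0.113 0.081 [[0.7, 0.1], [1.3, -1.3]]
0.113 0.084 [[-0.6, -0.1], [-0.0, -1.5]]
0.113 0.087 [[-2.0, -0.4], [-1.3, -1.7]]
0.118 0.081 [[0.5, -1.3], [1.1, -2.8]]
0.118 0.084 [[-0.9, -1.6], [-0.2, -3.0]]
0.118 0.087 [[-2.2, -1.8], [-1.5, -3.2]]
t 23.1 pos [0.4493 0.1336 0.1112] yaw 0.1068 tilt 0.0001 F [-0.27  0.07 -1.11] w 0.0585 g 48.375404477119446 q [0.22 0.45 2.13 0.   0.55 1.69]
turn [-0.000e+00 -1.000e-04  2.738e-01] then shift [ 0.1399  0.2539 -0.0188]
```

Emit:
{"api": "jog_arm", "payload": {
  "moves": [
    [0, 0, 0.137, 0, 0, 0, 0.3],
    [0, 0, 0.137, 0, 0, 0, 0.3],
    [0, 0, 0, 0.0089, 0.0159, 0, 0.3],
    [0, 0, 0, 0.0177, 0.0317, 0, 0.3],
    [0, 0, 0, 0.0221, 0.0396, 0, 0.3],
    [0, 0, 0, 0.0265, 0.0475, 0, 0.3],
    [0, 0, 0, 0.0265, 0.0475, 0, 0.3],
    [0, 0, 0, 0.0221, 0.0396, 0, 0.3],
    [0, 0, 0, 0.0124, 0.0222, 0, 0.3],
    [0, 0, 0, 0.0053, 0.0097, 0, 0.3]
  ]
}}

```text
t: 24.35
position: [0.5465, -0.1413, 0.1105]
eef_rot: [0.996, -0.084, -0.0, -0.0]
contact_force: [-0.0, -0.4, -0.4]
width: 0.0584
grip_force: 48.4
```

Emit:
{"api": "jog_arm", "payload": {
  "moves": [
    [0, 0, 0, 0, 0, 0.005, 0.3],
    [0, 0, 0, 0, 0, 0.008, 0.3],
    [0, 0, 0, 0, 0, 0.01, 0.3],
    [0, 0, 0, 0, 0, 0.01, 0.3],
    [0, 0, 0, 0, 0, 0.008, 0.3],
    [0, 0, 0, 0, 0, 0.006, 0.3],
    [0, 0, 0, 0, 0, 0.003, 0.3],
    [0, 0, 0, 0, 0, 0, 0.3],
    [0, 0, 0, 0, 0, 0, 0.3],
    [0, 0, 0, 0, 0, 0, 0.3]
  ]
}}

```text
t: 25.6
position: [0.5468, -0.1401, 0.0616]
eef_rot: [0.997, -0.084, 0.0, 0.0]
contact_force: [0.1, -0.4, -1.7]
width: 0.0583
grip_force: 48.4
```

```bash
python3 to.py 0.5467 -0.1401 0.05 -0.167; python3 - <<'E'
from h import *
a=optics.capture("side")[150:250,252:372];b=optics.capture("top")[140:240,310:410]
cv2.imwrite("pics/g.png",cv2.resize(np.hstack([a,b]),None,fx=3.6,fy=3.6,interpolation=cv2.INTER_CUBIC))
E
```

```text
t 25.6 pos [ 0.5468 -0.1401  0.0616] yaw -0.1672 tilt 0.0004 F [ 0.05 -0.41 -1.71] w 0.0583 g 48.380759954452515 q [-0.3   0.63  1.94  0.    0.57  1.43]
turn [ 0.     -0.0004 -0.0002] then shift [-0.0001  0.      0.0116]
```

View pics/g.png

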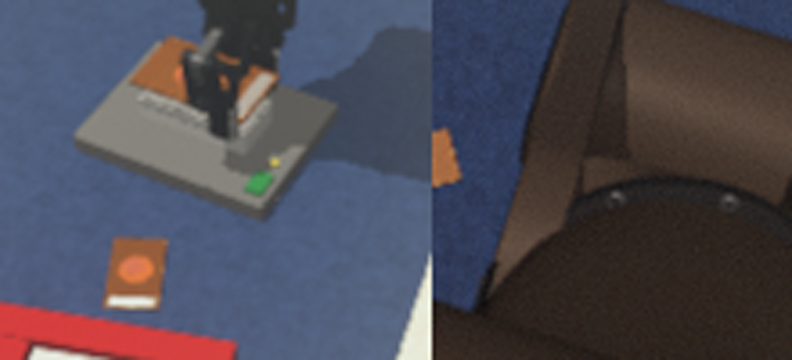

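The plate is above the glass, roughly centred and aligned. I keep lowering.

Emit:
{"api": "jog_arm", "payload": {
  "moves": [
    [0, 0, 0, 0, 0, 0.003, 0.3],
    [0, 0, 0, 0, 0, 0.003, 0.3],
    [0, 0, 0, 0, 0, 0.002, 0.3],
    [0, 0, 0, 0, 0, 0.002, 0.3],
    [0, 0, 0, 0, 0, 0.001, 0.3],
    [0, 0, 0, 0, 0, 0.001, 0.3],
    [0, 0, 0, 0, 0, 0.001, 0.3],
    [0, 0, 0, 0, 0, 0, 0.3],
    [0, 0, 0, 0, 0, 0, 0.3],
    [0, 0, 0, 0, 0, 0, 0.3]
  ]
}}

```text
t: 26.95
position: [0.5467, -0.1401, 0.0484]
eef_rot: [0.997, -0.084, 0.0, 0.0]
contact_force: [-0.3, -0.6, -1.8]
width: 0.0583
grip_force: 48.4
```

```bash
python3 - <<'E'
from h import *
px=np.array([[132,88],[165,38]])/3.6+[251.6,149.6]
c,s=np.cos(-.167),np.sin(-.167); p=np.array([.5468,-.1401])
for z in(.0525,.0575,.0625):
  for ox in(.081,.084,.087):
    X=[[p[0]+c*ox-s*y,p[1]+s*ox+c*y,z] for y in(.03,-.03)]; print(z,ox,(proj("side",X)-px).round(1).tolist())
E
```

```text
0.0525 0.081 [[0.2, 1.3], [2.0, 2.7]]
0.0525 0.084 [[-0.7, 1.0], [1.1, 2.4]]
0.0525 0.087 [[-1.7, 0.6], [0.2, 2.1]]
0.0575 0.081 [[0.0, -0.0], [1.9, 1.4]]
0.0575 0.084 [[-0.9, -0.4], [1.0, 1.0]]
0.0575 0.087 [[-1.8, -0.7], [0.1, 0.7]]
0.0625 0.081 [[-0.1, -1.4], [1.8, 0.0]]
0.0625 0.084 [[-1.0, -1.7], [0.9, -0.3]]
0.0625 0.087 [[-2.0, -2.1], [-0.0, -0.6]]
```

Emit:
{"api": "jog_arm", "payload": {
  "moves": [
    [0, 0, 0, 0, 0, 0.001, 0.3],
    [0, 0, 0, 0, 0, 0.0005, 0.3],
    [0, 0, 0, 0, 0, 0.0005, 0.3],
    [0, 0, 0, 0, 0, 0.0005, 0.3],
    [0, 0, 0, 0, 0, 0, 0.3],
    [0, 0, 0, 0, 0, 0, 0.3],
    [0, 0, 0, 0, 0, 0, 0.3],
    [0, 0, 0, 0, 0, 0, 0.3],
    [0, 0, 0, 0, 0, 0, 0.3],
    [0, 0, 0, 0, 0, 0, 0.3]
  ]
}}

```text
t: 28.2
position: [0.5466, -0.1401, 0.0458]
eef_rot: [0.997, -0.084, 0.0, -0.0]
contact_force: [-0.7, -0.2, -0.5]
width: 0.0586
grip_force: 48.4
```

Emit:
{"api": "jog_arm", "payload": {
  "moves": [
    [0, 0, 0, 0, 0, 0.0004, 0.3],
    [0, 0, 0, 0, 0, 0.0003, 0.3],
    [0, 0, 0, 0, 0, 0, 0.3],
    [0, 0, 0, 0, 0, 0, 0.3],
    [0, 0, 0, 0, 0, 0, 0.3],
    [0, 0, 0, 0, 0, 0, 0.3],
    [0, 0, 0, 0, 0, 0, 0.3],
    [0, 0, 0, 0, 0, 0, 0.3],
    [0, 0, 0, 0, 0, 0, 0.3],
    [0, 0, 0, 0, 0, 0, 0.3]
  ]
}}

```text
t: 29.45
position: [0.5466, -0.1401, 0.0451]
eef_rot: [0.997, -0.084, -0.0, 0.0]
contact_force: [-0.8, -0.3, -0.2]
width: 0.0585
grip_force: 48.4
```

Emit:
{"api": "jog_arm", "payload": {
  "moves": [
    [0, 0, 0, 0, 0, 0.0003, 0.3],
    [0, 0, 0, 0, 0, 0.0003, 0.3],
    [0, 0, 0, 0, 0, 0, 0.3],
    [0, 0, 0, 0, 0, 0, 0.3],
    [0, 0, 0, 0, 0, 0, 0.3],
    [0, 0, 0, 0, 0, 0, 0.3],
    [0, 0, 0, 0, 0, 0, 0.3],
    [0, 0, 0, 0, 0, 0, 0.3],
    [0, 0, 0, 0, 0, 0, 0.3],
    [0, 0, 0, 0, 0, 0, 0.3]
  ]
}}

```text
t: 30.7
position: [0.5467, -0.1401, 0.0449]
eef_rot: [0.997, -0.084, 0.0, 0.0]
contact_force: [-1.5, 1.1, 7.4]
width: 0.0585
grip_force: 49.0
```

Emit:
{"api": "jog_arm", "payload": {
  "moves": [
    [0, 0, 0, 0, 0, 0.0003, 0.3],
    [0, 0, 0, 0, 0, 0, 0.3],
    [0, 0, 0, 0, 0, 0, 0.3],
    [0, 0, 0, 0, 0, 0, 0.3],
    [0, 0, 0, 0, 0, 0, 0.3],
    [0, 0, 0, 0, 0, 0, 0.3],
    [0, 0, 0, 0, 0, 0, 0.3],
    [0, 0, 0, 0, 0, 0, 0.3],
    [0, 0, 0, 0, 0, 0, 0.3],
    [0, 0, 0, 0, 0, 0, 0.3]
  ]
}}

```text
t: 31.95
position: [0.5467, -0.1401, 0.0448]
eef_rot: [0.997, -0.083, 0.0, 0.0]
contact_force: [-3.5, 1.4, 13.3]
width: 0.0586
grip_force: 49.3
```

The plate is seated with about 13 N on it. I ease off and open gently.

Emit:
{"api": "jog_arm", "payload": {
  "moves": [
    [0, 0, 0, 0, 0, -0.0004, 0.3],
    [0, 0, 0, 0, 0, 0, 0.3],
    [0, 0, 0, 0, 0, 0, 0],
    [0, 0, 0, 0, 0, 0, -0.2],
    [0, 0, 0, 0, 0, 0, -0.4],
    [0, 0, 0, 0, 0, 0, -0.5],
    [0, 0, 0, 0, 0, 0, -0.6],
    [0, 0, 0, 0, 0, 0, -0.8],
    [0, 0, 0, 0, 0, 0, -1],
    [0, 0, 0, 0, 0, 0, -1]
  ],
  "grip_force": 20
}}

```text
t: 33.2
position: [0.5467, -0.1401, 0.0446]
eef_rot: [0.997, -0.084, 0.0, -0.0]
contact_force: [0.4, 0.3, -0.1]
width: 0.0853
grip_force: 0.0
```

Emit:
{"api": "jog_arm", "payload": {
  "moves": [
    [0, 0, 0, 0, 0, 0, -1],
    [0, 0, 0, 0, 0, -0.005, -1],
    [0, 0, 0, 0, 0, -0.015, -1],
    [0, 0, 0, 0, 0, -0.025, -1],
    [0, 0, 0, 0, 0, -0.03, -1],
    [0, 0, 0, 0, 0, -0.03, -1],
    [0, 0, 0, 0, 0, -0.03, -1],
    [0, 0, 0, 0, -0.0, -0.03, -1],
    [0, 0, 0, 0, 0, -0.02, -1],
    [0, 0, 0, 0, 0, 0, -1]
  ]
}}

```text
t: 34.45
position: [0.5474, -0.1403, 0.232]
eef_rot: [0.997, -0.083, 0.002, 0.0]
contact_force: [1.3, 0.4, -0.7]
width: 0.0856
grip_force: 0.0
```

```bash
python3 to.py; python3 - <<'E'
from h import *
a=optics.capture("side"); np.save("s.npy",a)
cv2.imwrite("pics/i.png",cv2.resize(a[135:225,262:362],None,fx=6.5,fy=6.5,interpolation=cv2.INTER_CUBIC))
E
```

```text
t 34.45 pos [ 0.5474 -0.1403  0.232 ] yaw -0.1672 tilt 0.0038 F [ 1.28  0.41 -0.71] w 0.0856 g 0.0 q [-0.3   0.39  1.82 -0.    0.93  1.43]
```

View pics/i.png

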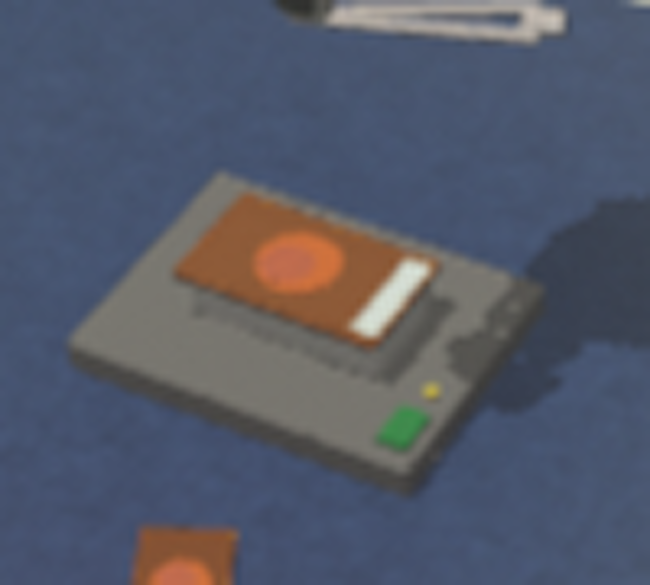

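The plate lies flat on the glass, with top corners at crop (245,193), (175,272), (377,347) and (440,262).

```bash
python3 - <<'E'
from h import *
u=np.array([(175,272),(245,193),(440,262),(377,347)])/6.5+[261.6,134.6]
X=plane("side",u,.045); d=X.mean(0)[:2]-[.5790,-.1455]; c,s=np.cos(-.167),np.sin(-.167)
e=(X[0]+X[1]-X[2]-X[3]); print(X.mean(0),"along",c*d[0]+s*d[1],"across",-s*d[0]+c*d[1],"yaw",np.arctan2(e[1],e[0]),[np.linalg.norm(X[i]-X[(i+1)%4]).round(4) for i in range(4)])
E
```

```text
[ 0.57971607 -0.14766852  0.045     ] along 0.001066568270231734 across -0.002019321317872167 yaw -0.17430736870828104 [np.float64(0.0587), np.float64(0.0981), np.float64(0.0589), np.float64(0.0996)]
```

The offset is within 1 mm along and 2 mm across, and the yaw matches. I hand in.

```bash
python3 -c "
from plant import ticket
print(ticket.hand_in())"
```

```text
the job is handed in; nothing more can be done
None
```

The job is handed in: the plate lies flat on the viewer's glass, about 1 mm off centre along and 2 mm across, with its long side aligned. The hand-in returned no verdict.

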